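Put the car key away in the hall key chest and shut the drawer

ROBOT

A 6-joint arm with a two-finger parallel gripper is mounted at the origin on the work surface. World frame = base frame: x ahead of the robot, y to its left, z up, the work surface at z = 0. Lengths are in m, angles in rad, forces in N, time in s.
With the tool pointing down it reaches from about 0.4 to 0.825 m from the base axis. Payload 7 kg.
Tool frame: the origin (TCP) lies at the centre of the arm's flange, where the gripper is bolted on; the fingertips stand 178 mm ahead of it and the grasp point (between the pads) lies arm.tcp_to_grasp ahead of it (arm.tcp_to_grasp is the distance from the TCP to the grasp point, in m); z points along the fingers, y is the direction in which the jaws open and shut (so a half turn about z gives the same grasp; the last joint's range is limited). The gripper opens to 88 mm and grips with 3 to 60 N. Pads are 19 mm wide; open, the fingers measure 130 mm over their backs; the gripper's body (78 mm by 193 mm) begins 47 mm behind the grasp point.
Start: joints at [1.593, 0.359, 0.012, 0, -1.224, -0.288], TCP at [0.177, 0.651, 0.405] pointing down, gripper open.
Joint ranges: [-3.07, 3.07], [-1.43, 2.12], [-1.02, 1.25], [-3.03, 1.67], [-3.05, -0], [-3.03, 3.03]. Speed limits (rad/s): [2.39, 2.39, 3.01, 3.14, 3.14, 3.14].

INTERFACE

Orientations are given as [roll, pitch, yaw] about the fixed x, y, z axes, in that order (R = Rz(yaw) Ry(pitch) Rx(roll)).
In Python, from station import arm gives the robot as it stands.
- The arm moves only by the tool move_arm, never from a script. Its argument "deltas" is a list of rows, each a list of 6 numbers: the shift along the world's x, y, z in mm, then the turn, a rotation vector about the world's x, y, z in degrees. In form: [[tx, ty, tz, ax, ay, az], ...]. A call has exactly 5 rows; each row shifts and turns the commanded pose from where the row before left it; what a row does not reach is not made up. A row lasts 1/12 s, in which the tool goes at most 41.7 mm and 7.16 degrees, less where a joint would pass 70% of its speed; a pose out of reach is approached as far as the arm can. A call with a gripper value outside its range is refused whole. "claw" is the closure in counts, from 0 (fully open) to 255 (shut), set as the call begins (left out, the last holds). The fingers move at their own pace and stop on an object; "squeeze" is the grip in N (left out, the last holds). Time passes only in rows, so rows that do not move let the fingers close, or fill a call up. It gives the time, the measured TCP pose, the force and the opening at its end, in the units of the state.
- arm.get_state(): the state, without advancing time (a new reading comes with each control period).
- arm.grab_frame(name): name is "side" or "top" or "wrist"; returns the picture (480x640x3 uint8, red, green, blue); there is no depth.
- arm.calibration(name): a dict with "intrinsics" (3x3 intrinsics, pixels), "T" (4x4, takes a point from camera to world coordinates); the wrist camera has in their place "mount" (4x4, takes a point from camera to tool coordinates, whose origin is the TCP and whose axes are the flange's). Camera axes: x right, y up, looking along -z (the intrinsics and any distortion apply to the point x, -y, -z); pixel columns grow to the right and rows downward; lengths in m; the calibration is good to about 2 mm. A picture is of the moment at which its call begins: read the wrist's pose just before it. calibration takes no time and is no camera call.
- arm.job_done(): hands the job in, once; it reports no verdict.
Trained networks look in the newest picture that a camera, given by its name, has taken for a name from the list of things; names that differ only in an ending like _2 or _b are one class to them, and where a whole thing is asked for, a point or a joint stands for the part that bears it (a point fixed in the world has none). Each returns a list of dicts, best first, with "score" (0 to 1); they miss things now and then, are a little off and sometimes report something else, mostly with a low value. They report only what shows in the picture. A call takes as long as a camera call. They do not tell look-alikes from the thing itself.
- arm.spot_in(thing, camera): "xy" ([column, row] in pixels, amid what is visible of it).
- arm.masks_of(thing, camera): "pixels" (480x640 bool, what is visible of it) and "xy" ([column, row] in pixels, amid what is visible of it).
- arm.spot_point(thing, camera): "xy" ([column, row] in pixels: a listed point, or the origin of a listed thing).
The state is a dict: "t": time; "q": joint angles; "qd": joint speeds; "joint_efforts": joint torques, N m; "eef_pos": TCP position; "ee_rot": TCP orientation; "force": force on the tool from outside, world axes, zero at the start; "moment": the same for the moment, N m; "width": finger opening in m.
Only numpy, scipy, OpenCV 4.12 (cv2) and the standard library are available. Lean on these libraries where they do the work, as an engineer would, in place of code of your own. Each camera call takes 0.05 s, during which the arm holds its last target. There are 200 camera calls.

TASK

Put the black car key that lies on the hall table into the open top drawer of the small white key chest, then push that drawer fully shut with the key inside. Leave the white gate remote and the polish tin where they are.

Things in the scene. Friction and masses are not known exactly. Their poses are not given: they have to be found in the camera images.
- car_key: Car key fob, black plastic, 66 x 36 x 16 mm (long along its x, 36 mm wide along its y), with three square buttons on top (one red, two grey) and a thin steel split ring, 23 mm across, that projects 19 mm beyond its -x end. Lies flat on the table, buttons up, at any yaw; about 60 g. Origin: centre of the underside of the black body; z up.
- chest: Fixed key chest, white-painted wood, 220 (deep) x 220 x 130 mm high, with two drawers one above the other, light wooden fronts, brass knobs. Origin: centre of its underside; x points to its back, z up. The lower drawer is and stays shut. The top board covers the rear of the open top drawer: its front edge is 95 mm from the origin towards -x, its faces 118 and 130 mm above the table.
- drawer_floor (a point): Centre of the inner floor of the top drawer, 75 mm above the table; moves with the drawer. z up, -x the way it opens (to the robot). Inside it reaches 87 mm to front and back, 89 mm to each side; walls 33 mm high, front panel 21 mm thick and 43 mm high above the floor. Open to above is only its front part, from the front panel back to the chest: joint value less 6 mm long (about 105 to 140 mm).
- chest_drawer0_handle (a point): Middle of the head of the round brass knob (28 mm across) in the middle of the top drawer's front panel. The point is 35 mm out from the panel, 96 mm above the table and 34 mm below the chest's top; the knob ends 8 mm farther out. Axes as drawer_floor; moves with the drawer. Pushing the knob along +x shuts the drawer.
- chest_drawer0 (a joint): How far the top drawer is open, in m: 0 fully shut against its stop, at the start 0.11 to 0.145. Slides with about 1 N of friction and stays where it is left.
- gate_remote: Bystander: gate remote, white plastic, 62 x 36 x 14 mm, one round blue and one small grey button. Lies flat on the table near the key. Origin: centre of its underside.
- polish_tin: Bystander: round tin of shoe polish, steel with a red lid, 70 mm across, 24 mm high. Stands on the table near the key. Origin: centre of its underside.
Not all that is in view belongs to the job. Several things have the shape of the car_key; the one meant has the colours described above.

How it is judged:
By the outcome, as a careful person would: the job done as asked, in the order asked, and still so for the second after the job is handed in, with the robot touching nothing.
It also fails if it takes over 45 s, if anything falls off the work surface, if the arm or the gripper's body presses on something with over 40 N, if the wrist force passes 120 N, or if a joint passes its speed limit or range.

## Working session

There is one attempt and no reset: what is moved stays moved. The work goes in short steps, Python scripts to look and compute and a tool call to move; the robot and the scene stay as the last step left them, time stands still between calls to the robot, and variables do not carry over. Pictures are saved under pics/ and viewed, about 8 in all and at most 12, crops included, and the job is handed in when it is done.

Besides the shell and the picture viewer there is one more tool, called after "Call:" as name([rows], argument=value, ...), one row to a line, values as JSON. move_arm: Moves the arm, as the interface text tells. Its arguments: {"type":"object","properties":{"deltas":{"type":"array","items":{"type":"array","items":{"type":"number"}}},"claw":{"type":"number"},"squeeze":{"type":"number"}},"required":["deltas"]}

```bash
mkdir -p pics; ls; cat > h.py <<'E'
import numpy as np, cv2
from station import arm
from scipy.spatial.transform import Rotation as R
def camT(name, st=None):
    c=arm.calibration(name)
    if 'T' in c: return c, np.array(c['T'])
    T=np.eye(4); r=st['ee_rot']; T[:3,:3]=R.from_euler('xyz',r).as_matrix(); T[:3,3]=st['eef_pos']
    return c, T@np.array(c['mount'])
def ray(name,xy,z,st=None):
    c,T=camT(name,st); K=np.array(c['intrinsics'])
    d=np.linalg.inv(K)@[xy[0],xy[1],1]; d=T[:3,:3]@[d[0],-d[1],-d[2]]
    o=T[:3,3]; return o+d*(z-o[2])/d[2]
def proj(name,p,st=None):
    c,T=camT(name,st); K=np.array(c['intrinsics'])
    q=np.linalg.inv(T)@[*p,1]; v=K@[q[0],-q[1],-q[2]]; return v[:2]/v[2]
def save(im,n): cv2.imwrite('pics/'+n,im[:,:,::-1])
E
python3 - <<'E'
from h import *
np.set_printoptions(precision=4,suppress=True)
s=arm.get_state(); print({k:np.round(v,4) for k,v in s.items()}, arm.tcp_to_grasp)
for n in('top','side','wrist'): print(n,arm.calibration(n))
a=arm.grab_frame('top');b=arm.grab_frame('side')
save(a,'top0.png');save(b,'side0.png')
for t,z in(('car_key',.008),('gate_remote',.007),('polish_tin',.012)):
  for r in arm.masks_of(t,'top')[:6]: print(t,r['score'],r['xy'],ray('top',r['xy'],z))
for t,z in(('drawer_floor',.075),('chest_drawer0_handle',.096),('chest',0)):
  for r in arm.spot_point(t,'top')[:3]: print(t,r['score'],r['xy'],ray('top',r['xy'],z))
  for r in arm.spot_point(t,'side')[:3]: print(t,'side',r['score'],r['xy'],ray('side',r['xy'],z))
E
```

```text
pics
{'t': np.float64(0.0), 'q': array([ 1.5931,  0.3594,  0.0111, -0.0003, -1.2241, -0.2881]), 'qd': array([ 0.0023,  0.0011,  0.0009, -0.002 , -0.0005, -0.0029]), 'joint_efforts': array([ -0.0022, -58.2724,  29.3054,   6.9975,   0.0068,  -0.0002]), 'eef_pos': array([0.1773, 0.6511, 0.4037]), 'ee_rot': array([ 3.14  , -0.0002, -0.2659]), 'force': array([-0.4423, -0.332 , -0.4621]), 'moment': array([0.0682, 0.006 , 0.041 ]), 'width': np.float64(0.0875)} 0.1593
top {'intrinsics': array([[510.7717,   0.    , 324.0188],
       [  0.    , 510.7717, 238.1948],
       [  0.    ,   0.    ,   1.    ]]), 'T': array([[ 0.0107,  0.993 , -0.1177,  0.4582],
       [-0.9998,  0.0129,  0.0178, -0.0816],
       [ 0.0192,  0.1175,  0.9929,  1.1803],
       [ 0.    ,  0.    ,  0.    ,  1.    ]])}
side {'intrinsics': array([[499.0768,   0.    , 323.8562],
       [  0.    , 499.0768, 250.5798],
       [  0.    ,   0.    ,   1.    ]]), 'T': array([[ 0.9792,  0.1098, -0.1709,  0.4019],
       [-0.2031,  0.5439, -0.8142, -1.0001],
       [ 0.0036,  0.8319,  0.5549,  0.7075],
       [ 0.    ,  0.    ,  0.  
[... 379 characters left out ...]
771  -0.2094  0.008 ]
car_key 0.84 [319.0, 252.6] [ 0.5637 -0.0914  0.008 ]
car_key 0.8 [363.1, 214.0] [ 0.6551 -0.193   0.008 ]
car_key 0.8 [316.0, 303.8] [ 0.4466 -0.086   0.008 ]
car_key 0.71 [419.6, 208.7] [ 0.6695 -0.3252  0.008 ]
car_key 0.3 [442.1, 263.1] [ 0.5429 -0.3759  0.008 ]
gate_remote 0.56 [440.9, 262.9] [ 0.5434 -0.3734  0.007 ]
polish_tin 0.61 [374.2, 297.5] [ 0.4623 -0.2183  0.012 ]
drawer_floor side 0.58 [330.1, 207.8] [0.6537 0.1226 0.075 ]
chest_drawer0_handle 0.92 [204.8, 271.6] [0.5125 0.15   0.096 ]
chest_drawer0_handle side 0.73 [270.5, 200.2] [0.5022 0.1557 0.096 ]
chest 0.57 [238.7, 170.8] [0.7555 0.1    0.    ]
chest side 0.87 [371.7, 230.0] [0.7681 0.1112 0.    ]
```

```bash
python3 - <<'E'
import cv2
a=cv2.imread('pics/top0.png');c=a[110:350,150:470]
cv2.imwrite('pics/top0c.png',cv2.resize(c,(800,600),interpolation=cv2.INTER_CUBIC))
E
```

```text
(no output)
```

View pics/top0c.png

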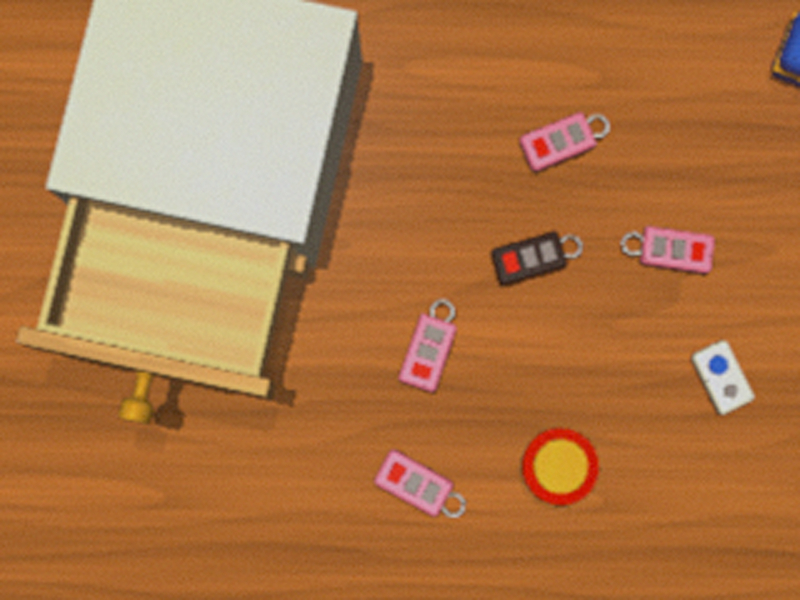

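View pics/side0.png

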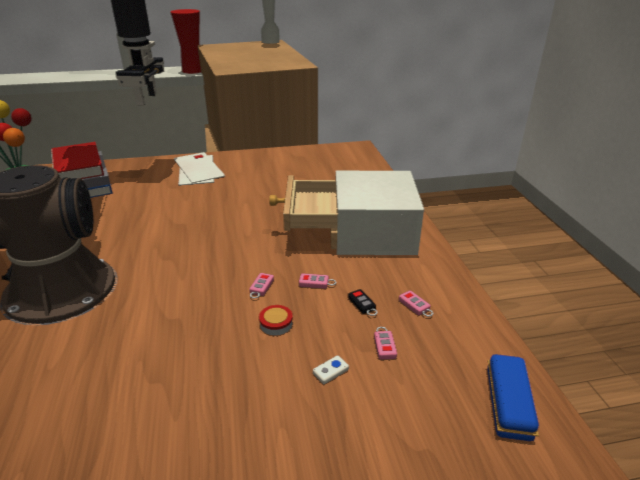

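The top crop shows five fobs. Four are pink, at full-image pixels (374,166), (421,210), (321,251) and (316,303). The only black one, with a red and two grey buttons, is at about (362,213), so that is the one meant. The side view agrees, showing black at (362,301). The drawer is open towards the robot, with its knob at top px (205,272).

```bash
python3 - <<'E'
from h import *
np.set_printoptions(precision=4,suppress=True)
a=cv2.imread('pics/top0.png')
c=a[195:230,340:385].astype(int); m=(c.max(2)<75).astype(np.uint8)
m=cv2.morphologyEx(m,cv2.MORPH_CLOSE,np.ones((7,7)))
n,l,s,_=cv2.connectedComponentsWithStats(m); k=1+np.argmax(s[1:,4])
p=np.argwhere(l==k)[:,::-1]+[340,195]
r=cv2.minAreaRect(p.astype(np.float32)); b=cv2.boxPoints(r)
w=np.array([ray('top',q,.012) for q in b]); print(r,w,w.mean(0))
for i in(0,1): d=w[i+1]-w[i]; print(np.linalg.norm(d),np.degrees(np.arctan2(d[1],d[0])))
f=lambda u,v,z: ray('top',(150+u/2.5,110+v/2.5),z)
L,Rr,B=f(48,190,.13),f(300,240,.13),f(357,12,.13); print('front',L,Rr,B)
for d in(L-Rr,B-Rr): print(np.linalg.norm(d),np.degrees(np.arctan2(d[1],d[0])))
pl,pr=f(20,330,.118),f(270,381,.118); d=pl-pr;print('panel',pl,pr,np.degrees(np.arctan2(d[1],d[0])))
E
```

```text
((360.9433898925781, 213.30189514160156), (14.834939002990723, 27.1973876953125), 74.05460357666016) [[ 0.6635 -0.1525  0.012 ]
 [ 0.682  -0.2133  0.012 ]
 [ 0.6485 -0.2228  0.012 ]
 [ 0.6302 -0.1621  0.012 ]] [ 0.6561 -0.1877  0.012 ]
0.06356276383242544 -73.09759255884876
0.034779525065818405 -164.21719600715284
front [0.6881 0.2234 0.13  ] [0.6488 0.0128 0.13  ] [ 0.8465 -0.0312  0.13  ]
0.21427067246982578 79.43012062466349
0.2024899204785773 -12.523956663517037
panel [0.5717 0.2446 0.118 ] [0.5318 0.036  0.118 ] 79.14936022881274
```

Call:
move_arm([
  [20,-36,0,0,0,-7],
  [20,-36,0,0,0,-7],
  [20,-36,0,0,0,-7],
  [20,-36,0,0,0,-7],
  [20,-36,0,0,0,-7],
], claw=0)

```text
t: 0.97
eef_pos: [0.2778, 0.4695, 0.4047]
ee_rot: [-3.141, 0.0, -0.882]
force: [2.4, 0.9, 0.2]
width: 0.0874
```

Call:
move_arm([
  [20,-36,0,0,0,-5],
  [20,-36,0,0,0,-5],
  [20,-36,0,0,0,-5],
  [20,-36,0,0,0,-5],
  [20,-36,0,0,0,-3],
])

```text
t: 1.38
eef_pos: [0.3777, 0.2893, 0.4052]
ee_rot: [-3.141, 0.001, -1.282]
force: [1.0, -0.4, 0.1]
width: 0.0879
```

Call:
move_arm([
  [20,-36,0,0,0,0],
  [20,-36,0,0,0,0],
  [20,-36,0,0,0,0],
  [20,-36,0,0,0,0],
  [20,-36,0,0,0,0],
])

```text
t: 1.8
eef_pos: [0.4777, 0.1093, 0.4052]
ee_rot: [-3.14, 0.0, -1.278]
force: [0.5, 0.8, -0.4]
width: 0.0878
```

Call:
move_arm([
  [20,-36,0,0,0,0],
  [20,-36,0,0,0,0],
  [20,-36,0,0,0,0],
  [20,-36,0,0,0,0],
  [20,-36,0,0,0,0],
])

```text
t: 2.22
eef_pos: [0.5779, -0.0709, 0.405]
ee_rot: [-3.141, -0.0, -1.278]
force: [1.3, 0.8, -0.1]
width: 0.0876
```

Call:
move_arm([
  [20,-30,-30,0,0,0],
  [20,-30,-30,0,0,0],
  [20,-30,-30,0,0,0],
  [18,-27,-20,0,0,0],
  [0,0,0,0,0,0],
])

```text
t: 2.63
eef_pos: [0.6493, -0.1796, 0.2981]
ee_rot: [3.134, 0.002, -1.282]
force: [-0.4, 0.9, -0.6]
width: 0.0878
```

```bash
python3 - <<'E'
from h import *
np.set_printoptions(precision=4,suppress=True)
s=arm.get_state(); im=arm.grab_frame('wrist'); save(im,'w1.png'); print(s['eef_pos'],s['ee_rot'])
u=proj('wrist',(.656,-.188,.014),s); print(u)
for r in arm.masks_of('car_key','wrist')[:4]:
  p=np.argwhere(r['pixels'])[:,::-1].astype(np.float32); print(r['score'],r['xy'],ray('wrist',r['xy'],.012,s))
m=(im.max(2)<70).astype(np.uint8); m=cv2.morphologyEx(m,cv2.MORPH_CLOSE,np.ones((9,9)))
n,l,st,ce=cv2.connectedComponentsWithStats(m)
for k in range(1,n):
  if st[k,4]<1500: continue
  r=cv2.minAreaRect(np.argwhere(l==k)[:,::-1].astype(np.float32)); w=np.array([ray('wrist',q,.012,s) for q in cv2.boxPoints(r)])
  print(st[k],w.mean(0)); 
  for i in(0,1): d=w[i+1]-w[i]; print(np.linalg.norm(d),np.degrees(np.arctan2(d[1],d[0])))
E
```

```text
[ 0.6493 -0.1796  0.2981] [ 3.134   0.0023 -1.2817]
[315.0405 219.8076]
0.96 [177.1, 137.8] [ 0.771 -0.219  0.012]
0.95 [345.8, 36.6] [ 0.6718 -0.3177  0.012 ]
0.87 [371.4, 322.4] [ 0.5823 -0.1118  0.012 ]
0.7 [308.3, 212.1] [ 0.6627 -0.192   0.012 ]
[ 287  176   46   82 2529] [ 0.6605 -0.1877  0.012 ]
0.0343948521043264 -163.57285174798045
0.06644319654249667 107.04353054986116
[    0   278   640   202 74402] [ 0.6033 -0.0308  0.012 ]
0.23529386360345084 -89.17691016374145
0.5366049891212177 -163.71213343339565
```

View pics/w1.png

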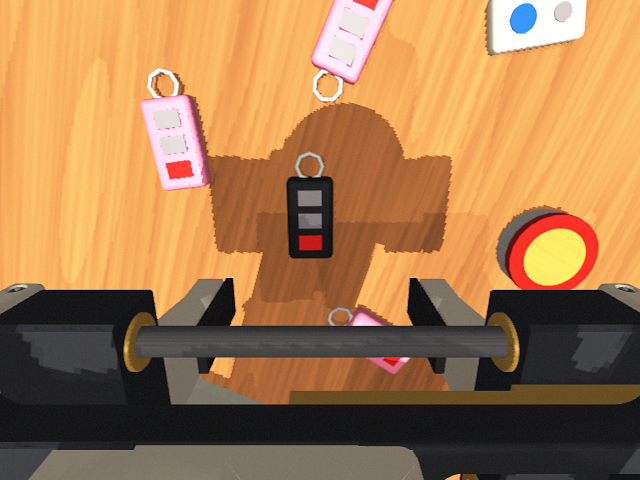

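The wrist view shows the black fob at px (310,218), between the jaw lines. Its buttons are red, grey and grey. The remote is at (535,20) and the tin at (550,250), both clear of the jaws. I'm descending now.

Call:
move_arm([
  [3,0,-30,0,0,0],
  [0,0,-30,0,0,0],
  [0,0,-25,0,0,0],
  [0,0,0,0,0,0],
  [0,0,0,0,0,0],
])

```text
t: 3.15
eef_pos: [0.6515, -0.1748, 0.2203]
ee_rot: [3.141, -0.0, -1.277]
force: [0.5, 0.4, 0.4]
width: 0.0877
```

Call:
move_arm([
  [4,-7,-8,0,0,0],
  [4,-6,-10,0,0,0],
  [0,0,-11,0,0,0],
  [0,0,-10,0,0,0],
  [0,0,0,0,0,0],
])

```text
t: 3.57
eef_pos: [0.6594, -0.1889, 0.179]
ee_rot: [3.14, 0.0, -1.279]
force: [-0.9, -0.6, 0.1]
width: 0.0876
```

```bash
python3 - <<'E'
from h import *
s=arm.get_state(); im=arm.grab_frame('wrist'); print(s['eef_pos'],s['force'])
save(im,'w2.png')
E
```

```text
[ 0.65938303 -0.18893197  0.17897666] [-0.87796976 -0.59189343  0.10878951]
```

View pics/w2.png

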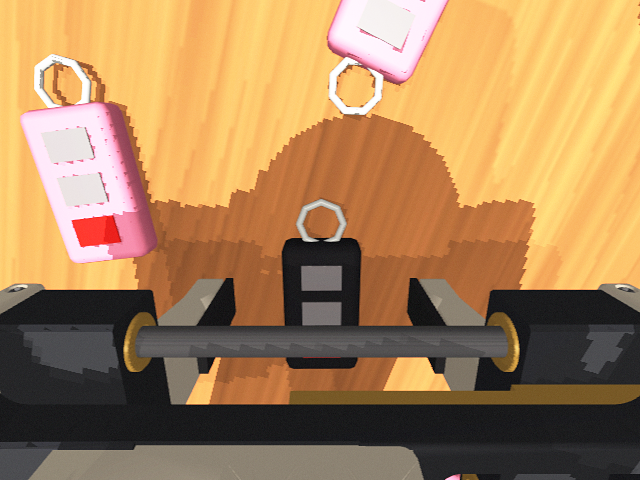

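The fob's body is centred between the pads at px (320,300), so I'm closing the gripper.

Call:
move_arm([
  [0,0,2,0,0,0],
  [0,0,0,0,0,0],
  [0,0,0,0,0,0],
  [0,0,0,0,0,0],
  [0,0,0,0,0,0],
], claw=255, squeeze=15)

```text
t: 4.03
eef_pos: [0.6596, -0.1886, 0.183]
ee_rot: [-3.141, -0.0, -1.278]
force: [-1.1, -0.0, 0.3]
width: 0.0597
```

Call:
move_arm([
  [0,0,0,0,0,0],
  [0,0,0,0,0,0],
  [0,0,0,0,0,0],
  [0,0,0,0,0,0],
  [0,0,0,0,0,0],
])

```text
t: 4.45
eef_pos: [0.6596, -0.1887, 0.1827]
ee_rot: [3.142, 0.0, -1.278]
force: [-1.0, -0.9, -0.1]
width: 0.0358
```

Call:
move_arm([
  [0,0,35,0,0,0],
  [0,0,35,0,0,0],
  [0,0,35,0,0,0],
  [0,0,35,0,0,0],
  [0,0,37,0,0,0],
])

```text
t: 4.87
eef_pos: [0.6591, -0.1886, 0.3609]
ee_rot: [3.141, 0.001, -1.278]
force: [1.4, 0.9, 0.2]
width: 0.0357
```

Call:
move_arm([
  [-4,30,0,0,0,6],
  [-4,30,0,0,0,6],
  [-4,30,0,0,0,6],
  [-4,30,0,0,0,6],
  [-4,30,0,0,0,6],
])

```text
t: 5.28
eef_pos: [0.6391, -0.0375, 0.3598]
ee_rot: [-3.141, 0.0, -0.75]
force: [0.4, 0.2, -0.8]
width: 0.0354
```

Call:
move_arm([
  [-4,30,0,0,0,6],
  [-4,30,0,0,0,6],
  [-4,30,0,0,0,6],
  [-4,30,0,0,0,6],
  [-4,30,0,0,0,6],
])

```text
t: 5.7
eef_pos: [0.6191, 0.1127, 0.3597]
ee_rot: [-3.142, 0.0, -0.226]
force: [0.4, 0.7, -1.4]
width: 0.0357
```

Call:
move_arm([
  [-2,9,0,0,0,2],
  [-1,9,0,0,0,0],
  [0,0,0,0,0,0],
  [0,0,0,0,0,0],
  [0,0,0,0,0,0],
])

```text
t: 6.12
eef_pos: [0.6167, 0.1284, 0.3596]
ee_rot: [3.141, 0.0, -0.198]
force: [0.5, -0.5, -0.8]
width: 0.036
```

```bash
python3 - <<'E'
from h import *
s=arm.get_state(); print(s['eef_pos'],s['ee_rot'],s['width'])
a=arm.grab_frame('wrist');b=arm.grab_frame('top')
g=np.hstack([cv2.resize(a,(400,300)),cv2.resize(b[130:310,130:370],(400,300))])
save(g,'d1.png')
E
```

```text
[0.61670567 0.12842652 0.35959852] [ 3.14132898e+00  2.56585255e-04 -1.98051946e-01] 0.03596598229782794
```

View pics/d1.png

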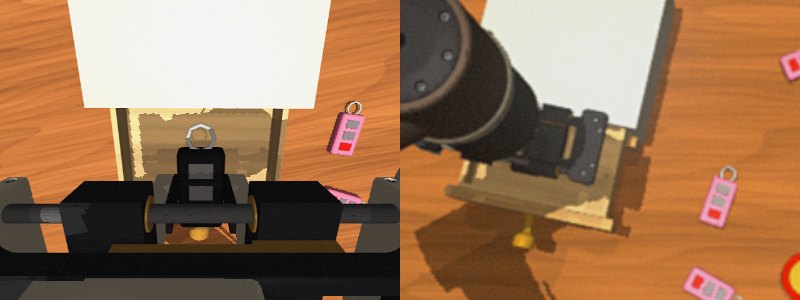

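The wrist view (left half) shows the key gripped over the drawer. The drawer's side walls are at px ~120 and ~275, and the chest's front edge is at row ~107. I'll check the geometry from this view.

```bash
python3 - <<'E'
from h import *
np.set_printoptions(precision=4,suppress=True)
s=arm.get_state(); im=arm.grab_frame('wrist')
m=(im.min(2)>215); rows=[(x,np.where(m[:,x])[0].max()) for x in range(160,500,40)]; print(rows)
r=m[140]; xs=np.where(r)[0]; print(xs.min(),xs.max())
a,b=ray('wrist',(133,171),.13,s),ray('wrist',(507,171),.13,s); d=a-b
print(a,b,np.linalg.norm(d),np.degrees(np.arctan2(d[1],d[0])))
c=(a+b)/2; x=np.array([np.cos(np.radians(-10.8)),np.sin(np.radians(-10.8))])
print('TCP to front edge along chest x',(c[:2]-s['eef_pos'][:2])@x, 'lateral',np.cross(x,s['eef_pos'][:2]-c[:2]))
for n in('wrist','top','side'):
  if n!='wrist': arm.grab_frame(n)
  for r in arm.spot_point('chest_drawer0_handle',n)[:1]:
    p=ray(n,r['xy'],.096,s); print(n,r['score'],p,(s['eef_pos'][:2]-p[:2])@x,np.cross(x,s['eef_pos'][:2]-p[:2]))
E
```

```text
[(160, np.int64(172)), (200, np.int64(172)), (240, np.int64(172)), (280, np.int64(172)), (320, np.int64(200)), (360, np.int64(172)), (400, np.int64(173)), (440, np.int64(172)), (480, np.int64(173))]
131 505
[0.695  0.2282 0.13  ] [0.6505 0.0082 0.13  ] 0.22445776085622232 78.57852129933987
TCP to front edge along chest x 0.056884735203047876 lateral -0.0006403966028587817
wrist 0.95 [0.5136 0.15   0.096 ] 0.10546368582052873 -0.0020528867622248217
top 0.77 [0.515  0.1484 0.096 ] 0.10371571115929153 -0.0007799661557904257
side 0.71 [0.4982 0.1459 0.096 ] 0.11980655563453395 0.004867798224917615<stdin>:9: DeprecationWarning: Arrays of 2-dimensional vectors are deprecated. Use arrays of 3-dimensional vectors instead. (deprecated in NumPy 2.0)
<stdin>:13: DeprecationWarning: Arrays of 2-dimensional vectors are deprecated. Use arrays of 3-dimensional vectors instead. (deprecated in NumPy 2.0)
```

Call:
move_arm([
  [0,0,-25,0,0,0],
  [0,0,-25,0,0,0],
  [0,0,-25,0,0,0],
  [0,0,-15,0,0,0],
  [0,0,-5,0,0,0],
])

```text
t: 6.93
eef_pos: [0.6157, 0.1288, 0.2617]
ee_rot: [3.139, 0.004, -0.197]
force: [0.4, 0.7, -0.8]
width: 0.0357
```

Call:
move_arm([
  [0,0,-3,0,0,0],
  [0,0,0,0,0,0],
  [0,0,0,0,0,0],
  [0,0,0,0,0,0],
  [0,0,0,0,0,0],
])

```text
t: 7.35
eef_pos: [0.6169, 0.1295, 0.2629]
ee_rot: [-3.14, -0.002, -0.196]
force: [-0.5, 0.1, -0.4]
width: 0.036
```

Call:
move_arm([
  [0,0,-3,0,0,0],
  [0,0,0,0,0,0],
  [0,0,0,0,0,0],
  [0,0,0,0,0,0],
  [0,0,0,0,0,0],
])

```text
t: 7.77
eef_pos: [0.6166, 0.1293, 0.2587]
ee_rot: [-3.142, -0.0, -0.196]
force: [0.0, 0.1, -0.9]
width: 0.036
```

Call:
move_arm([
  [0,0,0,0,0,0],
  [0,0,0,0,0,0],
  [0,0,0,0,0,0],
  [0,0,0,0,0,0],
  [0,0,0,0,0,0],
], claw=80)

```text
t: 8.18
eef_pos: [0.6166, 0.1293, 0.2588]
ee_rot: [-3.142, -0.0, -0.196]
force: [-0.3, 0.0, 0.2]
width: 0.0588
```

Call:
move_arm([
  [0,0,0,0,0,0],
  [0,0,10,0,0,0],
  [0,0,20,0,0,0],
  [0,0,35,0,0,0],
  [0,0,35,0,0,0],
])

```text
t: 8.6
eef_pos: [0.6163, 0.1291, 0.3596]
ee_rot: [3.14, 0.002, -0.196]
force: [1.0, 0.0, 0.0]
width: 0.0599
```

Call:
move_arm([
  [-35,7,0,0,0,0],
  [-35,7,0,0,0,0],
  [-35,6,0,0,0,0],
  [-30,6,0,0,0,0],
  [0,0,0,0,0,0],
], claw=255)

```text
t: 9.02
eef_pos: [0.4774, 0.1549, 0.3599]
ee_rot: [-3.14, 0.0, -0.195]
force: [-0.4, -0.0, -0.6]
width: 0.0324
```

```bash
python3 - <<'E'
from h import *
np.set_printoptions(precision=4,suppress=True)
s=arm.get_state(); print(s['eef_pos'],s['ee_rot'],s['width'],s['force'])
a=arm.grab_frame('wrist')
for r in arm.spot_point('chest_drawer0_handle','wrist')[:1]: print(r['score'],r['xy'],ray('wrist',r['xy'],.096,s))
b=arm.grab_frame('side')
g=np.hstack([cv2.resize(a,(400,300)),cv2.resize(b[120:300,210:450],(400,300))])
save(g,'d2.png')
E
```

```text
[0.4774 0.1549 0.3599] [-3.1402  0.0004 -0.195 ] 0.0324323908712073 [-0.3792 -0.0183 -0.551 ]
0.7 [318.5, 198.5] [0.5103 0.1513 0.096 ]
```

View pics/d2.png

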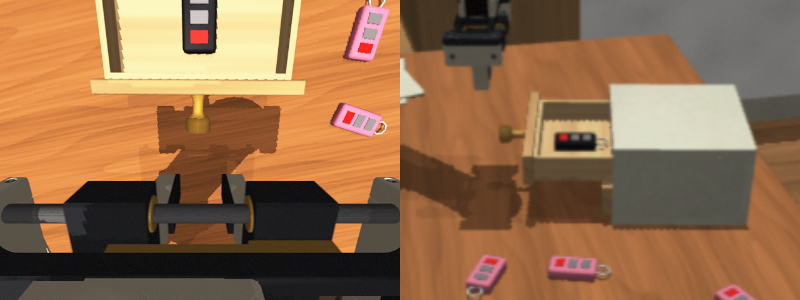

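The key lies flat in the open drawer: wrist px (199,25), and (575,141) in the side view. The knob is at (198,125). Next I go down in front of the knob with the jaws shut and push.

Call:
move_arm([
  [-8,3,-20,0,0,0],
  [0,0,-25,0,0,0],
  [0,0,-25,0,0,0],
  [0,0,-25,0,0,0],
  [0,0,-8,0,0,0],
])

```text
t: 9.58
eef_pos: [0.4736, 0.1576, 0.2525]
ee_rot: [3.138, 0.003, -0.197]
force: [-0.4, -1.2, -0.4]
width: 0.0006
```

Call:
move_arm([
  [0,0,0,0,0,0],
  [0,0,0,0,0,0],
  [0,0,0,0,0,0],
  [5,-1,0,0,0,0],
  [5,-1,0,0,0,0],
])

```text
t: 10.0
eef_pos: [0.4844, 0.1566, 0.2571]
ee_rot: [-3.14, -0.002, -0.195]
force: [-0.6, -0.2, 0.4]
width: 0.0005
```

Call:
move_arm([
  [5,-1,0,0,0,0],
  [5,-1,0,0,0,0],
  [8,-2,0,0,0,0],
  [8,-2,0,0,0,0],
  [8,-1,0,0,0,0],
])

```text
t: 10.42
eef_pos: [0.5184, 0.1489, 0.2557]
ee_rot: [3.141, 0.0, -0.196]
force: [-0.9, -0.4, 1.2]
width: 0.0007
```

Call:
move_arm([
  [8,-2,0,0,0,0],
  [8,-1,0,0,0,0],
  [8,-2,0,0,0,0],
  [8,-1,0,0,0,0],
  [8,-2,0,0,0,0],
])

```text
t: 10.83
eef_pos: [0.5584, 0.1412, 0.2555]
ee_rot: [3.141, 0.0, -0.196]
force: [-1.2, 1.3, -1.2]
width: 0.0008
```

Call:
move_arm([
  [7,-1,0,0,0,0],
  [7,-2,0,0,0,0],
  [6,-1,0,0,0,0],
  [5,-1,0,0,0,0],
  [4,-1,0,0,0,0],
])

```text
t: 11.25
eef_pos: [0.5872, 0.1352, 0.2556]
ee_rot: [3.142, 0.0, -0.196]
force: [-1.4, 0.6, -1.5]
width: 0.0004
```

Call:
move_arm([
  [2,0,0,0,0,0],
  [2,-1,0,0,0,0],
  [2,0,0,0,0,0],
  [2,-1,0,0,0,0],
  [0,0,0,0,0,0],
])

```text
t: 11.67
eef_pos: [0.595, 0.1334, 0.2559]
ee_rot: [-3.141, -0.001, -0.196]
force: [0.7, 0.4, 0.1]
width: 0.0006
```

Call:
move_arm([
  [2,0,0,0,0,0],
  [2,-1,0,0,0,0],
  [1,0,0,0,0,0],
  [1,0,0,0,0,0],
  [0,0,0,0,0,0],
])

```text
t: 12.08
eef_pos: [0.6008, 0.1323, 0.2557]
ee_rot: [3.142, -0.0, -0.196]
force: [-0.7, -1.0, -0.2]
width: 0.0008
```

Call:
move_arm([
  [1,0,0,0,0,0],
  [1,-1,0,0,0,0],
  [1,0,0,0,0,0],
  [1,0,0,0,0,0],
  [0,0,0,0,0,0],
])

```text
t: 12.5
eef_pos: [0.6032, 0.1315, 0.2556]
ee_rot: [3.141, 0.003, -0.196]
force: [-10.0, 3.5, 6.9]
width: 0.0005
```

```bash
python3 - <<'E'
from h import *
s=arm.get_state(); print(s['eef_pos'],s['force'])
a=arm.grab_frame('side');save(cv2.resize(a[120:270,240:440],(800,600)),'p1.png')
E
```

```text
[0.60323881 0.13151306 0.25560941] [-9.99682676  3.4717615   6.89448374]
```

View pics/p1.png

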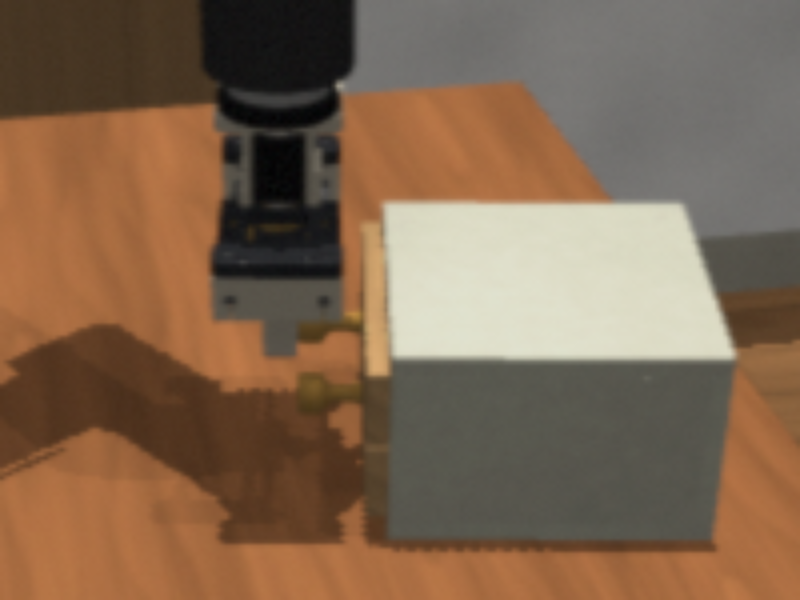

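The stop is reached: force jumped to about 12 N, and both fronts are flush at crop px (372,300). One more small push, then I back off.

Call:
move_arm([
  [1,0,0,0,0,0],
  [1,0,0,0,0,0],
  [0,0,0,0,0,0],
  [0,0,0,0,0,0],
  [0,0,0,0,0,0],
])

```text
t: 12.97
eef_pos: [0.6038, 0.1315, 0.2556]
ee_rot: [3.14, 0.006, -0.196]
force: [-18.1, 5.7, 11.8]
width: 0.0001
```

Call:
move_arm([
  [-5,1,0,0,0,0],
  [-15,3,0,0,0,0],
  [-25,5,0,0,0,0],
  [-25,5,0,0,0,0],
  [-15,3,20,0,0,0],
])

```text
t: 13.38
eef_pos: [0.5187, 0.1476, 0.2726]
ee_rot: [3.138, 0.005, -0.197]
force: [-0.5, -0.2, 0.6]
width: 0.0001
```

Call:
move_arm([
  [0,0,30,0,0,0],
  [0,0,35,0,0,0],
  [0,0,30,0,0,0],
  [0,0,0,0,0,0],
  [0,0,0,0,0,0],
])

```text
t: 13.8
eef_pos: [0.5221, 0.1486, 0.3732]
ee_rot: [-3.138, -0.004, -0.196]
force: [-0.3, -0.3, -1.1]
width: 0.0004
```

```bash
python3 - <<'E'
from h import *
np.set_printoptions(precision=4,suppress=True)
s=arm.get_state(); print(s['eef_pos'],s['force'])
a=arm.grab_frame('side')
b=arm.grab_frame('top')
for t,z in(('gate_remote',.007),('polish_tin',.012)):
  for r in arm.masks_of(t,'top')[:2]: print(t,r['score'],r['xy'],ray('top',r['xy'],z))
w=arm.grab_frame('wrist')
for r in arm.spot_point('chest_drawer0_handle','wrist')[:2]: print(r['score'],r['xy'],ray('wrist',r['xy'],.096,s))
save(np.vstack([np.hstack([cv2.resize(a[130:280,240:440],(400,300)),cv2.resize(w,(400,300))]),np.hstack([cv2.resize(b[110:350,150:470],(400,300)),np.zeros((300,400,3),np.uint8)])]),'f.png')
E
```

```text
[0.5221 0.1486 0.3732] [-0.2915 -0.3139 -1.0733]
gate_remote 0.81 [440.0, 264.9] [ 0.5387 -0.3712  0.007 ]
polish_tin 0.88 [375.3, 298.6] [ 0.4598 -0.2208  0.012 ]
0.84 [321.4, 91.0] [0.627  0.1292 0.096 ]
```

View pics/f.png

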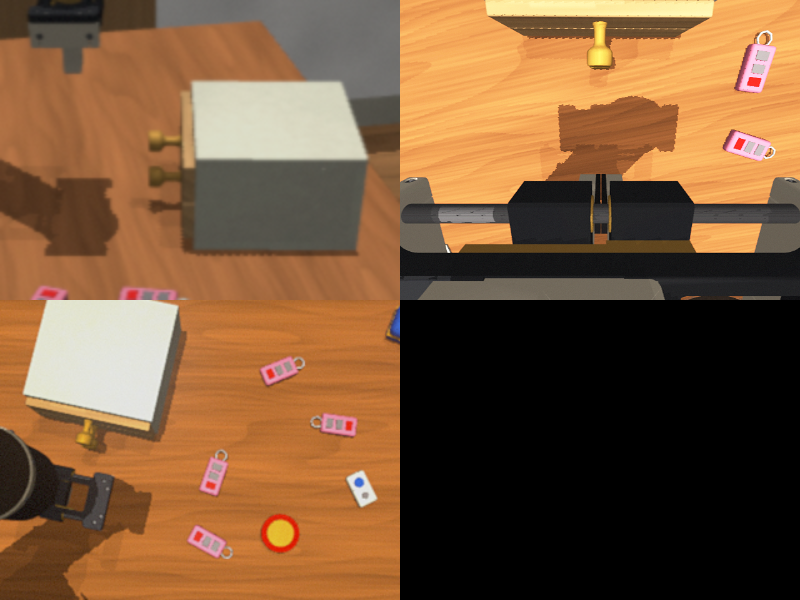

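The drawer is shut, with both fronts and knobs in line. The remote, tin and pink keys haven't moved beyond detection noise, and the arm is clear of everything.

```bash
python3 -c "
from station import arm
print(arm.job_done())"
```

```text
the job is handed in; nothing more can be done
None
```

The black car key is in the top drawer, the drawer is pushed shut, and I handed the job in at about 14 s of the 45 s allowed.

I gripped the key across its width (36 mm measured) and set it flat in the open part of the drawer. I then pushed the knob until the drawer met its stop, where the wrist force rose to about 22 N, against the 120 N limit.

**Last checks:**
- **Drawer:** its front lines up with the lower one in the side view. The knob moved about 0.115 m, from roughly (0.513, 0.150) to (0.627, 0.129).
- **Key:** I saw it lying flat in the drawer before pushing. It can't be seen now that the drawer is shut.
- **Gate remote and polish tin:** the arm never touched them, and they read within 2 to 5 mm of where they started, which is camera detection noise.
- **Arm:** it is clear of everything.

**Disagreements:** the side camera put the knob 10 to 15 mm off from the other two cameras, so I used the top and wrist readings. The top and wrist cameras also differed by about 4 mm on where the key lay. Neither affected the result.

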